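Bring the stone box over the lip of its tray and bar it in

TASK

The wooden box of sharpening stones belongs in the steel retaining tray beside it, so that the running grinder cannot shake it off the bench. It is not to be lifted off the bench whole: raise the end nearest the tray by its handle, rest that end on the tray's front lip and let go, then push the box from behind, over the lip and down flat into the tray. Last, swing the tray's catch fully across behind it; keep the stones in the box and leave the cup and the cork block alone.

Things in the scene. Friction and masses are not known exactly. Their poses are not given: they have to be found in the camera images.
- tray: open tray of plain sheet steel, fixed to the bench, 210 mm long, 154 mm wide. Origin on the bench under the middle of its front lip; +x points into the tray (the way the box goes in), +y to the left of that, z up. Floor 3 mm thick; inner face of the end wall at x = 200 mm (43 mm high); side walls 39 mm high, inner faces at y = +-68 mm, so the box has 8 mm free on each side, 19 mm in length
- lip (a point): middle of the top of the tray's front lip, 20 mm above the bench: a rolled steel edge along tray y, 10 mm thick. The side walls are cut down to lip height over their first 20 mm behind it, then flare in from +-76 to +-68 mm as a lead-in
- catch (a joint): angle of the tray's swing catch (rad): 0 = fully closed, its arm straight across above the lip (towards tray +y), behind the box; grows as it swings out on the side from which the box comes, to 2.5 at most; starts at 1.9 to 2.4. Turns level about an upright post, light friction (about 1 N at the tip), stays where left; push the arm's side. Closes only when the box is wholly inside
- catch_pivot (a point): the axis of the catch's post, outside the tray's corner, 3 mm before the lip's middle line and 84 mm to tray -y; 34 mm above the bench, half-way up the catch arm
- catch_tip (a point): point in the catch arm 58 mm from its pivot, close to the free end. The arm is a dark steel bar 8 mm thick, 62 mm long from the pivot, from 27 to 41 mm above the bench; at this point stands a round pin 10 mm in diameter whose top is 55 mm above the bench
- box: open wooden box of stones standing before the tray's lip, 176 mm long (its x), 120 mm wide, walls 48 mm high and 8 mm thick, floor 6 mm, flat underside; 0.75 to 1 kg with the stones. Origin at the centre of its underside, +x towards the end that goes in first (nearest the tray), z up. A steel bow handle stands on the leading end wall, reaching 81 mm above the underside; the trailing wall is plain, with a thin steel push plate
- nose_handle (a point): middle of the grip bar of the handle on the leading end, 84 mm ahead of the box's centre, 76 mm above its underside. The bar runs along box y, straight for 72 mm, 9 mm in diameter, with 23 mm free between it and the wall top below.
- nose (a point): middle of the lower edge of the box's leading end (on the bench at the start)
- tail (a point): middle of the lower edge of the box's trailing end, 88 mm behind the box's centre; the flat trailing wall above it, 48 mm high, is where the box is pushed
- box_mid (a point): point on the box's centre line 20 mm above its underside
- slip_mid (a point): centre of the flat dark stone (46 x 111 x 13 mm) lying loose in the box
- stick_mid (a point): centre of the reddish stone stick (29 x 150 x 24 mm) lying loose in the box
- cup: steel cup, 74 mm wide and 78 mm high, origin at the centre of its underside: a bystander
- cork: cork block, 52 x 86 x 30 mm, origin at the centre of its underside: a bystander

How it is judged:
By the outcome, as a careful person would: the job done as asked, in the order asked, and still so for the second after the job is handed in, with the robot touching nothing.
It also fails if it takes over 69 s, if anything falls off the work surface, if the arm or the gripper's body presses on something with over 40 N, if the wrist force passes 120 N, or if a joint passes its speed limit or range.

ROBOT

A 6-joint arm with a two-finger parallel gripper is mounted at the origin on a cart in front of the work surface, level with it; the furniture and walls round the work are solid. World frame = base frame: x ahead of the robot, y to its left, z up, the work surface at z = 0. Lengths are in m, angles in rad, forces in N, time in s.
With the tool pointing down it reaches from about 0.3 to 1 m from the base axis. Payload 5.1 kg.
Tool frame: the origin (TCP) lies midway between the tips of the shut fingers; the grasp point (between the pads) lies 19 mm behind it; z points along the fingers, y is the line along which they close (so a half turn about z gives the same grasp; the last joint's range is limited). The gripper opens to 95 mm and grips with 3 to 60 N. Pads are 20 mm wide; open, the fingers measure 119 mm over their backs; the gripper's body (75 mm by 180 mm) begins 59 mm behind the grasp point.
Start: joints at [1.169, 0.124, 1.65, -0, 1.367, -0.083], TCP at [0.204, 0.617, 0.215] pointing down, gripper open.
Joint ranges: [-2.61, 2.61], [-1.02, 2.33], [0.03, 2.71], [-1.35, 4.49], [0.32, 2.68], [-2.91, 2.91]. Speed limits (rad/s): [2.57, 2.57, 3.14, 3.14, 3.14, 3.14].

INTERFACE

Orientations are given as [roll, pitch, yaw] about the fixed x, y, z axes, in that order (R = Rz(yaw) Ry(pitch) Rx(roll)).
In Python, from station import * gives the robot as it stands. The module is installed in compiled form; this text tells all that it offers.
- The arm moves only by the tool jog_arm, never from a script. Its argument "commands" is a list of rows, each a list of 2 entries, a list of its own where there are three numbers: the shift along the world's x, y, z in m, then the turn about the world's z in degrees. In form: [[[x, y, z], roll], ...]. A call has 1 to 8 rows; each row shifts and turns the commanded pose from where the row before left it; what a row does not reach is not made up. A row lasts 1/8 s, in which the tool goes at most 62.5 mm and 10.7 degrees, less where a joint would pass 70% of its speed; a pose out of reach is approached as far as the arm can. A call with a gripper value outside its range is refused whole. "jaw" is the opening, from 0 (shut) to 1 (fully open), set as the call begins (left out, the last holds). The fingers move at their own pace and stop on an object; "grip_force" is the grip in N (left out, the last holds). Time passes only in rows, so rows that do not move let the fingers close. It gives the time, the measured TCP pose, the force, the opening and the grip force at its end, in the units of the state.
- get_state(): the state, without advancing time (a new reading comes with each control period).
- snapshot(name): name is "scene" or "side" or "wrist"; returns a dict with "color" (384x512x3 uint8, blue, green, red), "range_z" (384x512 float32, m along the optical axis (not along the pixel's ray), 0 where there is no reading), "fovy" (degrees; the focal length in pixels is half the picture's height over the tangent of half this angle, whatever the lens; pixels are square), "cx", "cy" (the principal point, pixels), "extrinsics" (4x4, takes a point from camera to world coordinates). Camera axes: x right, y down, z forward; pixel columns grow to the right and rows downward; lengths in m; the calibration is good to about 2 mm. A picture is of the moment at which its call begins.
- sign_off(): hands the job in; it is judged then, once.
Trained networks look in a picture, given as the dict that the camera call returned (one of the last four; its "shot" number tells which), for a name from the list of things; names that differ only in an ending like _2 or _b are one class to them, and where a whole thing is asked for, a point or a joint stands for the part that bears it (a point fixed in the world has none). Each returns a list of dicts, best first, with "p" (0 to 1); they miss things now and then, are a little off and sometimes report something else, mostly with a low value. They report only what shows in the picture. A call takes as long as a camera call.
- find_in(target, picture): "box" ([left, top, width, height] in pixels, round what is visible of it).
- outline_of(target, picture): "region" (384x512 bool, what is visible of it) and "box" ([left, top, width, height] in pixels, round what is visible of it).
The state is a dict: "clock": time; "q": joint angles; "qd": joint speeds; "joint_torque": joint torques, N m; "position": TCP position; "orientation": TCP orientation; "ft_force": force on the tool from outside, world axes, zero at the start; "ft_torque": the same for the moment, N m; "opening": finger opening in m; "gripper_force": force on a finger pad.
Only numpy, scipy, OpenCV 4.12 (cv2) and the standard library are available. Lean on these libraries where they do the work, as an engineer would, in place of code of your own. Each camera call takes 0.05 s, during which the arm holds its last target. There are 200 camera calls.

## Working session

There is one attempt and no reset: what is moved stays moved. The work goes in short steps, Python scripts to look and compute and a tool call to move; the robot and the scene stay as the last step left them, time stands still between calls to the robot, and variables do not carry over. Pictures are saved under pics/ and viewed, at most 10 in all, crops included, and the job is handed in when it is done.

Besides the shell and the picture viewer there is one more tool, called as name(argument=value, ...) on one line, values as JSON. jog_arm: Moves the arm, as the interface text tells. Its arguments: {"type":"object","properties":{"commands":{"type":"array","items":{"type":"array"}},"jaw":{"type":"number"},"grip_force":{"type":"number"}},"required":["commands"]}

```bash
mkdir -p pics; cat > h.py <<'E'
from station import *
import numpy as np, cv2
def cloud(s):
    h,w=s["range_z"].shape; f=h/2/np.tan(np.radians(s["fovy"])/2)
    v,u=np.mgrid[:h,:w]; z=s["range_z"]
    P=np.stack([(u-s["cx"])*z/f,(v-s["cy"])*z/f,z],-1)
    E=np.array(s["extrinsics"]); return P@E[:3,:3].T+E[:3,3]
def proj(s,p):
    E=np.linalg.inv(np.array(s["extrinsics"])); q=E[:3,:3]@np.array(p)+E[:3,3]
    f=384/2/np.tan(np.radians(s["fovy"])/2); return s["cx"]+f*q[0]/q[2],s["cy"]+f*q[1]/q[2]
E
cat > a.py <<'E'
from h import *
im=[]
for c in ["scene","side"]:
    s=snapshot(c); im.append(s["color"]); P=cloud(s)
    print(c,np.array(s["extrinsics"])[:3,3].round(2))
    for t in ["tray","box","catch","cup","cork","nose_handle"]:
        r=outline_of(t,s)
        if r:
            m=r[0]["region"]&(s["range_z"]>0); Q=P[m]
            if len(Q)<5: continue
            hi=Q[Q[:,2]>np.percentile(Q[:,2],60)]
            rect=cv2.minAreaRect(Q[Q[:,2]>0.01][:,:2].astype(np.float32)) if (Q[:,2]>.01).sum()>5 else None
            print(t,round(r[0]["p"],2),r[0]["box"],"med",np.median(Q,0).round(3),"zmax",Q[:,2].max().round(3),"rect",rect)
        else: print(t,"none")
    np.savez(c+".npz",P=P,c=s["color"])
cv2.imwrite("pics/a1.png",cv2.resize(im[0],(768,576)));cv2.imwrite("pics/a2.png",cv2.resize(im[1],(768,576)))
st=get_state();print(st["position"],st["orientation"],st["clock"])
E
python3 a.py
```

```text
scene [ 0.01 -0.06  0.63]
tray 0.56 [236.5, 208.2, 151.7, 87.4] med [0.515 0.125 0.005] zmax 0.057 rect ((0.48504704236984253, 0.13052934408187866), (0.24499326944351196, 0.24530230462551117), 82.86461639404297)
box 0.71 [200.9, 173.4, 81.0, 69.2] med [0.495 0.346 0.033] zmax 0.083 rect ((0.5127242803573608, 0.37158703804016113), (0.21137672662734985, 0.14007599651813507), 85.50476837158203)
catch 0.63 [233.7, 242.1, 38.8, 8.8] med [0.406 0.241 0.041] zmax 0.057 rect ((0.4050212502479553, 0.24125146865844727), (0.015951190143823624, 0.07173795253038406), 40.550140380859375)
cup 0.66 [261.8, 153.1, 34.4, 40.8] med [0.639 0.337 0.051] zmax 0.08 rect ((0.6496657133102417, 0.341061532497406), (0.07411902397871017, 0.07143151760101318), 19.17295265197754)
cork 0.68 [220.3, 158.7, 30.3, 22.5] med [0.61  0.45  0.031] zmax 0.049 rect ((0.6022481918334961, 0.4422547221183777), (0.11469119042158127, 0.07315408438444138), 80.1286392211914)
nose_handle 0.9 [196.4, 173.6, 86.3, 69.4] med [0.494 0.346 0.034] zmax 0.083 rect ((0.5178773999214172, 0.3556221127510071), (0.18080592155456543, 0.1528683
[... 546 characters left out ...]
14968734234571457, 0.07073576748371124), 43.86873245239258)
cup 0.94 [284.0, 179.3, 28.9, 37.2] med [0.647 0.316 0.055] zmax 0.081 rect ((0.6669645309448242, 0.37221968173980713), (0.3031192421913147, 0.07032877206802368), 67.0731430053711)
cork 0.94 [261.3, 179.3, 20.3, 22.1] med [0.613 0.418 0.03 ] zmax 0.05 rect ((0.6120786666870117, 0.42303672432899475), (0.18695256114006042, 0.05462600663304329), 76.38287353515625)
nose_handle 0.93 [214.7, 179.8, 57.5, 47.6] med [0.506 0.274 0.035] zmax 0.084 rect ((0.5133366584777832, 0.33166268467903137), (0.22684139013290405, 0.13643865287303925), 85.36192321777344)
[0.20376734 0.61723096 0.21469745] [3.14155601e+00 4.41591255e-06 2.82278490e+00] 0.7
```

View pics/a1.png

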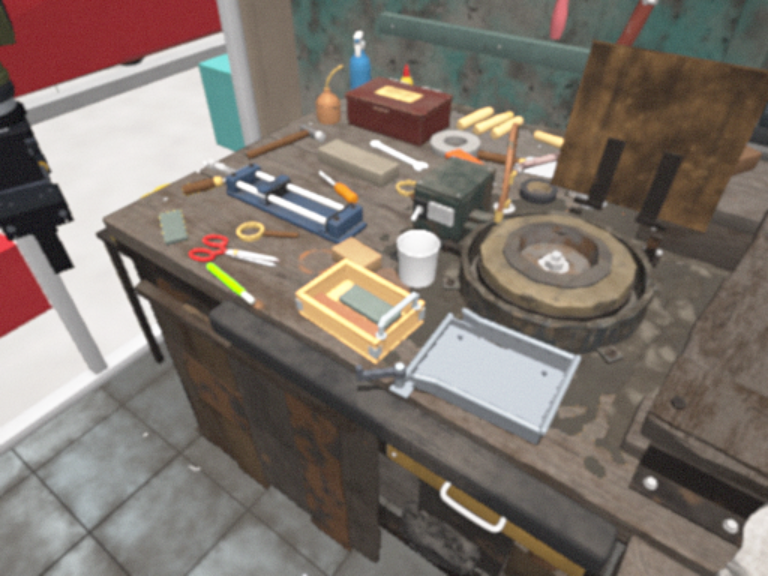

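View pics/a2.png

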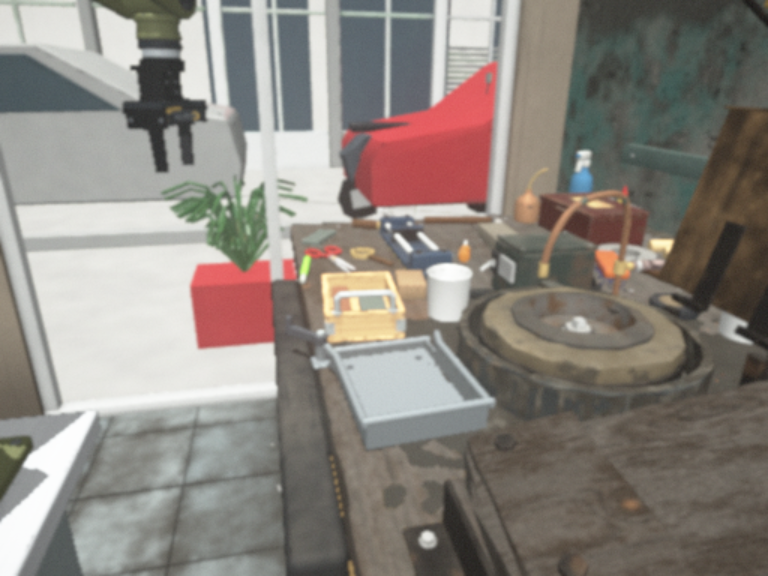

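```bash
cat > b.py <<'E'
import numpy as np,cv2
P=np.concatenate([np.load(c+".npz")["P"].reshape(-1,3) for c in("scene","side")])
C=np.concatenate([np.load(c+".npz")["c"].reshape(-1,3) for c in("scene","side")]).astype(int)
x,y,z=P.T
def g(m,n):
    Q=P[m]; print(n,len(Q),Q.mean(0).round(4) if len(Q) else ""); 
    if len(Q)>5:
        print("   rect",cv2.minAreaRect(Q[:,:2].astype(np.float32)))
        d=Q[:,:2]-Q[:,:2].mean(0);w,v=np.linalg.eigh(d.T@d);print("   dir deg",np.degrees(np.arctan2(v[1,1],v[0,1])))
g((x>.4)&(x<.58)&(y>.24)&(y<.33)&(z>.065)&(z<.09),"handle")
g((x>.4)&(x<.585)&(y>.22)&(y<.5)&(z>.043)&(z<.053),"box rim")
g((x>.4)&(x<.65)&(y>-.05)&(y<.24)&(z>.034)&(z<.041),"side walls")
g((x>.38)&(x<.65)&(y>.03-.1)&(y<.11)&(z>.0405)&(z<.048),"end wall")
g((x>.43)&(x<.58)&(y>.15)&(y<.25)&(z>.015)&(z<.023),"lip")
g((x>.36)&(x<.46)&(y>.18)&(y<.29)&(z>.037)&(z<.045),"catch arm")
g((x>.36)&(x<.46)&(y>.18)&(y<.29)&(z>.048)&(z<.06),"catch pin")
# top-down map
img=np.zeros((500,400,3),np.uint8)
m=(x>.3)&(x<.7)&(y>0)&(y<.5)&(z>-.01)
o=np.argsort(z[m]);Q=P[m][o];zz=(np.clip(Q[:,2],0,.085)/.085*255).astype(np.uint8)
col=cv2.applyColorMap(zz.reshape(-1,1),cv2.COLORMAP_JET)[:,0]
for q,c in zip(Q,col):
    cv2.circle(img,(int((.5-q[1])*0+ (q[0]-.3)*1000),int((.5-q[1])*1000)),1,c.tolist(),-1)
cv2.imwrite("pics/b.png",img)
E
python3 b.py
```

```text
handle 333 [0.4955 0.2724 0.078 ]
   rect ((0.4979546070098877, 0.2718553841114044), (0.01216062344610691, 0.09719441086053848), 84.09561920166016)
   dir deg 174.92642037672883
box rim 1291 [0.4981 0.3456 0.048 ]
   rect ((0.4872463047504425, 0.33166441321372986), (0.23373544216156006, 0.15610232949256897), 85.01679229736328)
   dir deg 78.46334641491089
side walls 1889 [0.5289 0.1003 0.0383]
   rect ((0.5256514549255371, 0.12565942108631134), (0.2471284121274948, 0.2301654815673828), 0.386435866355896)
   dir deg 166.75466536037365
end wall 956 [0.5494 0.0345 0.0432]
   rect ((0.5471092462539673, 0.060508597642183304), (0.20622135698795319, 0.09566938877105713), 1.465693473815918)
   dir deg -165.1948988010207
lip 569 [0.5016 0.215  0.0194]
   rect ((0.5083275437355042, 0.1970321238040924), (0.14965152740478516, 0.07249006628990173), 8.162799835205078)
   dir deg -169.65139475398087
catch arm 369 [0.4175 0.2362 0.041 ]
   rect ((0.4358619749546051, 0.24151864647865295), (0.07417786121368408, 0.10327079892158508), 33.37196731567383)
   dir deg 102.79312544494756
catch pin 128 [0.4256 0.268  0.0522]
   rect ((0.42526182532310486, 0.26488757133483887), (0.06988857686519623, 0.06983789801597595), 48.34717559814453)
   dir deg -164.458538349723
```

View pics/b.png

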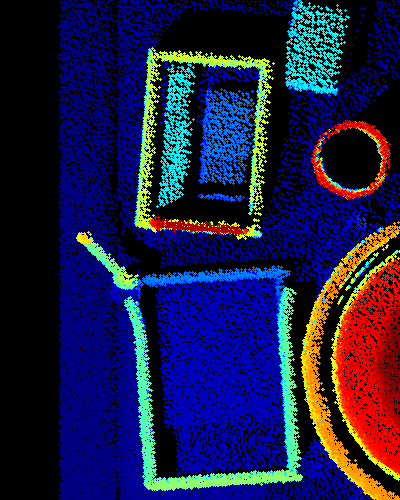

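The scene view shows the box at about (360,305), the tray at (490,370), the swung-out catch at (385,375), the cup at (418,258) and the cork at (355,252). The side view agrees with this. In the height map (1 px = 1 mm), the handle is at (198,228), the lip runs from (143,281) to (288,272), and the catch runs from (125,283) to (83,237). The grinder lies to the right, beyond x = 0.6. I'm moving above the handle.

jog_arm(commands=[[[0.03,-0.035,0],1.5],[[0.04,-0.045,0],2],[[0.04,-0.045,0],2],[[0.04,-0.045,0],2],[[0.04,-0.045,0],2],[[0.04,-0.045,0],2],[[0.04,-0.045,0],2],[[0.024,-0.04,0],0]], jaw=0.5, grip_force=40)

```text
clock: 1.7
position: [0.4993, 0.2703, 0.2149]
orientation: [3.141, 0.001, 3.057]
ft_force: [-0.1, 0.6, -1.0]
opening: 0.0479
gripper_force: 0.0
```

```bash
cat > c.py <<'E'
from h import *
st=get_state();print(st["position"],st["orientation"],st["clock"],st["q"])
s=snapshot("wrist");P=cloud(s).reshape(-1,3);np.save("w.npy",P);cv2.imwrite("pics/c.png",s["color"])
x,y,z=P.T
def line(m,n):
    Q=P[m];
    if len(Q)<10: print(n,"few");return
    vx,vy,x0,y0=cv2.fitLine(Q[:,:2].astype(np.float32),cv2.DIST_HUBER,0,.01,.01).ravel()
    print(n,len(Q),np.median(Q,0).round(4),"x",Q[:,0].min().round(3),Q[:,0].max().round(3),"dir",np.degrees(np.arctan2(vy,vx)).round(2))
line((x>.42)&(x<.57)&(y>.25)&(y<.295)&(z>.07)&(z<.095),"bar")
line((x>.43)&(x<.48)&(y>.29)&(y<.43)&(z>.043)&(z<.054),"wall -x")
line((x>.53)&(x<.585)&(y>.29)&(y<.43)&(z>.043)&(z<.054),"wall +x")
line((x>.46)&(x<.58)&(y>.2)&(y<.24)&(z>.015)&(z<.024),"lip")
line((x>.56)&(x<.61)&(y>.03)&(y<.17)&(z>.034)&(z<.042),"tray +x")
line((x>.41)&(x<.46)&(y>.03)&(y<.17)&(z>.034)&(z<.042),"tray -x")
S=np.concatenate([np.load(c+".npz")["P"].reshape(-1,3) for c in("scene","side")]);P=S;x,y,z=P.T
line((x>.46)&(x<.57)&(y>.2)&(y<.24)&(z>.017)&(z<.024),"S lip")
line((x>.56)&(x<.62)&(y>.03)&(y<.17)&(z>.036)&(z<.042),"S tray +x")
line((x>.41)&(x<.47)&(y>.03)&(y<.17)&(z>.036)&(z<.042),"S tray -x")
line((x>.37)&(x<.4)&(y>.24)&(y<.29)&(z>.048)&(z<.06),"S pin")
line((x>.415)&(x<.44)&(y>.2)&(y<.23)&(z>.037)&(z<.06),"S post")
g=P[(x>.59)&(x<.75)&(y>0)&(y<.28)&(z<.5)];print("grinder zmax",np.percentile(g[:,2],[50,90,99,100]))
E
python3 c.py
```

```text
[0.49925011 0.27033666 0.21491939] [3.14133329e+00 6.97003169e-04 3.05737797e+00] 1.7 [ 4.01782715e-01 -5.80147090e-02  1.83623629e+00 -9.83542650e-05
  1.36263363e+00 -1.08477873e+00]
bar 809 [0.4938 0.2755 0.0792] x 0.452 0.543 dir -4.67
wall -x 1177 [0.4484 0.3632 0.0475] x 0.439 0.457 dir 85.45
wall +x 1006 [0.5599 0.3618 0.0474] x 0.551 0.57 dir 85.17
lip 870 [0.5178 0.2267 0.0188] x 0.46 0.58 dir 2.78
tray +x 531 [0.5869 0.1163 0.0373] x 0.56 0.608 dir -85.98
tray -x 1123 [0.4447 0.1008 0.0374] x 0.436 0.454 dir -86.13
S lip 312 [0.5138 0.2231 0.0203] x 0.46 0.569 dir 3.39
S tray +x 527 [0.5917 0.1004 0.0391] x 0.579 0.62 dir -84.42
S tray -x 465 [0.4449 0.0929 0.0392] x 0.434 0.456 dir -86.16
S pin 44 [0.3843 0.2603 0.0544] x 0.378 0.391 dir -34.2
S post 122 [0.4241 0.2189 0.0428] x 0.415 0.437 dir -34.72
grinder zmax [0.05886843 0.08023349 0.08661624 0.08866688]
```

jog_arm(commands=[[[-0.002,0.004,-0.035],0],[[0,0,-0.045],0],[[0,0,-0.045],0],[[0,0,-0.025],0],[[0,0,-0.006],0],[[0,0,0],0]])

```text
clock: 2.5
position: [0.4961, 0.2765, 0.0593]
orientation: [3.141, 0.001, 3.059]
ft_force: [0.2, 0.4, 0.0]
opening: 0.0475
gripper_force: 0.0
```

jog_arm(commands=[[[0,0,0],0],[[0,0,0],0],[[0,0,0],0],[[0,0,0],0]], jaw=0, grip_force=60)

```text
clock: 3.0
position: [0.4959, 0.2763, 0.059]
orientation: [3.141, 0.0, 3.058]
ft_force: [-1.4, 0.1, 0.6]
opening: 0.0126
gripper_force: 0.0
```

jog_arm(commands=[[[0,0,0],0],[[0,0,0],0],[[0,0,0.005],0],[[0,0,0.007],0],[[0,0,0.008],0],[[0,0,0.008],0],[[0,0,0.006],0],[[0,0,0],0]])

```text
clock: 4.0
position: [0.4961, 0.2761, 0.0936]
orientation: [-3.141, 0.001, 3.059]
ft_force: [0.4, -1.4, -5.4]
opening: 0.0074
gripper_force: 60.0
```

jog_arm(commands=[[[0.002,-0.008,0],1],[[0.002,-0.01,0],1.5],[[0.002,-0.01,0],1.5],[[0.002,-0.01,0],1.5],[[0.002,-0.01,0],1.5],[[0.001,-0.01,0],1.5],[[0,-0.003,0],0],[[0,0,0],0]])

```text
clock: 5.0
position: [0.5068, 0.2145, 0.0926]
orientation: [-3.141, -0.0, -3.077]
ft_force: [-0.6, -1.1, -5.4]
opening: 0.0074
gripper_force: 60.0
```

```bash
cat > d.py <<'E'
from h import *
import sys
o=[]
for c in ["scene","side"]:
    s=snapshot(c);P=cloud(s);np.savez(c+".npz",P=P,c=s["color"]);u,v=map(int,proj(s,(.5,.28,.03)))
    o.append(cv2.resize(s["color"][max(v-75,0):v+75,max(u-90,0):u+90],None,fx=2.2,fy=2.2))
h=min(a.shape[0] for a in o);cv2.imwrite(sys.argv[1],np.hstack([a[:h] for a in o]))
x,y,z=np.concatenate([np.load(c+".npz")["P"].reshape(-1,3) for c in("scene","side")]).T
img=np.zeros((500,400,3),np.uint8);m=(x>.3)&(x<.7)&(y>0)&(y<.5)&(z>-.01)&(z<.1)
st=get_state();print(st["clock"],st["position"],st["ft_force"],st["opening"])
E
python3 d.py pics/d.png
```

```text
5.1 [0.50692888 0.21484226 0.09286341] [-0.04077383 -1.55086117 -5.58926283] 0.007470900488796037
```

View pics/d.png

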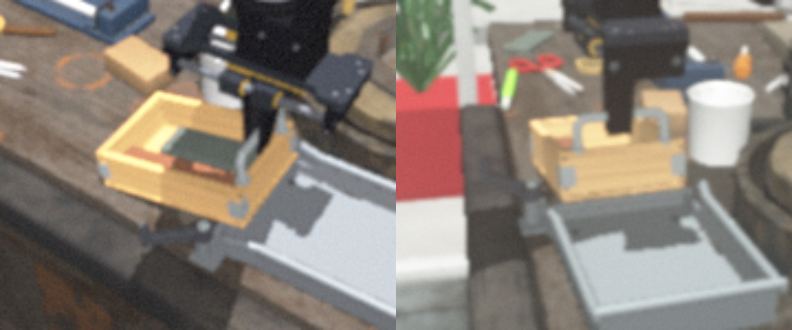

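The box nose is raised over the lip, at about (245,215) on the left and (620,190) on the right, and it's square to the tray. Next I lower it onto the lip.

jog_arm(commands=[[[0,-0.001,-0.003],0],[[0,-0.001,-0.003],0],[[0,-0.001,-0.003],0],[[0,-0.001,-0.003],0],[[0,0,-0.001],0],[[0,0,0],0]])

```text
clock: 5.85
position: [0.5073, 0.2116, 0.0821]
orientation: [3.141, 0.001, -3.076]
ft_force: [-5.1, -5.0, 8.6]
opening: 0.0076
gripper_force: 60.0
```

Contact: the force went from -5.6 to +8.6. Releasing, then retreating straight up.

jog_arm(commands=[[[0,0,0.001],0],[[0,0,0],0],[[0,0,0],0],[[0,0,0],0]], jaw=0.5)

```text
clock: 6.35
position: [0.5067, 0.2114, 0.0805]
orientation: [3.141, -0.0, -3.076]
ft_force: [0.3, 0.0, -0.2]
opening: 0.0421
gripper_force: 0.0
```

jog_arm(commands=[[[0,0,0.015],0],[[0,0,0.03],0],[[0,0,0.04],0],[[0,0,0.04],0],[[0,0.04,0.01],-10],[[0,0.05,0],-10],[[0,0.05,0],-10],[[0,0.05,0],-10]])

```text
clock: 7.35
position: [0.5069, 0.403, 0.2172]
orientation: [3.14, 0.001, 2.503]
ft_force: [0.4, -0.3, 1.3]
opening: 0.0474
gripper_force: 0.0
```

```bash
cat > e.py <<'E'
from h import *
st=get_state();print(st["position"],st["orientation"],st["clock"],st["q"][5])
s=snapshot("wrist");A=cloud(s).reshape(-1,3);B=cloud(snapshot("scene")).reshape(-1,3)
def line(P,lo,hi,n):
    Q=P[((P>lo)&(P<hi)).all(1)]
    if len(Q)<10: print(n,"few");return
    vx,vy,x0,y0=cv2.fitLine(Q[:,:2].astype(np.float32),cv2.DIST_HUBER,0,.01,.01).ravel()
    print(n,len(Q),np.median(Q,0).round(4),"min",Q.min(0).round(3),"max",Q.max(0).round(3),"dir",np.degrees(np.arctan2(vy,vx)).round(2))
for P,k in((A,"W"),(B,"S")):
    line(P,(.42,.19,.088),(.6,.24,.12),k+" bar")
    line(P,(.41,.27,.049),(.48,.36,.07),k+" wall-x")
    line(P,(.53,.27,.049),(.60,.36,.07),k+" wall+x")
    line(P,(.46,.36,.042),(.54,.42,.056),k+" tail")
E
python3 e.py
```

```text
[0.50686746 0.4029731  0.21716728] [3.13995450e+00 5.91071418e-04 2.50279757e+00] 7.35 -0.3431674048856
W bar 113 [0.4675 0.2116 0.0964] min [0.463 0.206 0.088] max [0.472 0.214 0.103] dir 23.85
W wall-x 656 [0.4459 0.3135 0.0553] min [0.44  0.27  0.049] max [0.453 0.36  0.063] dir -86.1
W wall+x 362 [0.5562 0.3318 0.0535] min [0.551 0.303 0.049] max [0.563 0.36  0.059] dir -85.85
W tail 575 [0.4987 0.3747 0.0475] min [0.46  0.368 0.042] max [0.54  0.381 0.05 ] dir 3.86
S bar 150 [0.4989 0.2093 0.1024] min [0.462 0.203 0.088] max [0.552 0.217 0.107] dir 3.49
S wall-x 157 [0.4437 0.3038 0.055 ] min [0.438 0.271 0.049] max [0.452 0.358 0.064] dir -87.03
S wall+x 150 [0.5558 0.3047 0.0554] min [0.55  0.27  0.049] max [0.564 0.359 0.064] dir -87.74
S tail 115 [0.4975 0.3713 0.0479] min [0.461 0.365 0.042] max [0.538 0.379 0.051] dir 4.85
```

jog_arm(commands=[[[-0.003,0.008,0],-10],[[-0.003,0.008,0],-10],[[-0.003,0.008,0],-10],[[-0.003,0.008,-0.03],-10],[[-0.001,0,-0.05],-9.4],[[0,0,-0.055],0],[[0,0,-0.05],0],[[0,0,0],0]], jaw=0.7)

```text
clock: 8.45
position: [0.4907, 0.4303, 0.0262]
orientation: [-3.133, 0.005, 1.647]
ft_force: [-0.4, -0.1, -0.2]
opening: 0.0665
gripper_force: 0.0
```

jog_arm(commands=[[[0.001,-0.01,0],0],[[0.0005,-0.01,0],0],[[0.0005,-0.008,0],0],[[0.0005,-0.007,0],0],[[0.0005,-0.006,0],0],[[0.0005,-0.006,0],0]])

```text
clock: 9.2
position: [0.4971, 0.3873, 0.031]
orientation: [3.141, -0.004, 1.645]
ft_force: [-1.1, 6.0, -1.2]
opening: 0.0665
gripper_force: 3.0
```

jog_arm(commands=[[[0.0005,-0.007,0],0],[[0.0005,-0.007,0],0],[[0.0005,-0.007,0],0],[[0.0005,-0.007,0],0],[[0.0005,-0.007,0],0],[[0.0005,-0.007,0],0],[[0.0005,-0.007,0],0],[[0,0,0],0]])

```text
clock: 10.2
position: [0.5013, 0.339, 0.0317]
orientation: [3.14, -0.004, 1.646]
ft_force: [-0.7, 5.1, 1.1]
opening: 0.0669
gripper_force: 2.9
```

```bash
python3 d.py pics/f.png
```

```text
10.3 [0.50128068 0.33903655 0.03160869] [0.28252739 6.65235366 0.99437618] 0.06639501327848453
```

View pics/f.png

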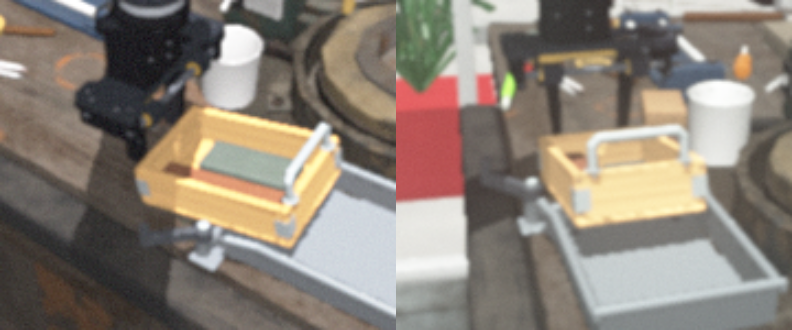

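The box rides up the lip centred, with its front edge near (290,240) on the left and (640,220) on the right. The stones are still in. I'm raising the fingertips slightly and pushing on through the tip-over.

jog_arm(commands=[[[0,-0.002,0.012],0],[[0.0005,-0.006,0],0],[[0.0005,-0.006,0],0],[[0.0005,-0.006,0],0],[[0.0005,-0.006,0],0],[[0,0,0],0]])

```text
clock: 11.05
position: [0.5036, 0.3115, 0.044]
orientation: [3.139, -0.001, 1.647]
ft_force: [-0.1, -0.4, 0.2]
opening: 0.0665
gripper_force: 0.0
```

jog_arm(commands=[[[0.0005,-0.006,0],0],[[0.0005,-0.006,0],0],[[0.0005,-0.006,0],0],[[0.0005,-0.006,0],0],[[0.0005,-0.006,0],0],[[0,0,0],0]])

```text
clock: 11.8
position: [0.5054, 0.2802, 0.0427]
orientation: [-3.141, 0.001, 1.646]
ft_force: [-1.0, -0.2, 0.9]
opening: 0.0662
gripper_force: 0.0
```

```bash
python3 d.py pics/g.png
```

```text
11.9 [0.50555734 0.28063821 0.0429185 ] [-0.28922124  0.05036271  0.12387561] 0.06667845708098677
```

View pics/g.png

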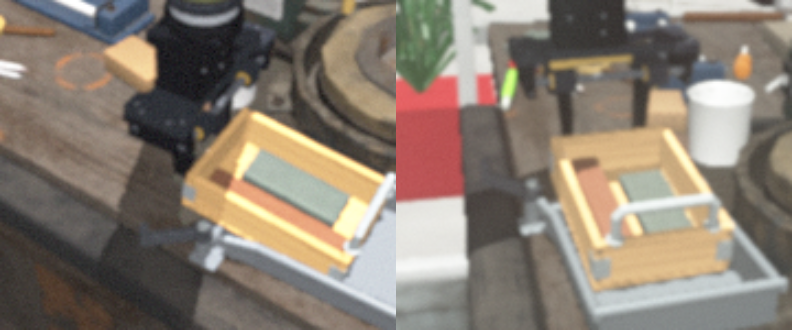

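The box has tipped over the lip: nose down near (665,270) on the right, tail up near (190,190) on the left. Contact force is zero, so I'm checking where the tail edge is relative to the fingers.

```bash
cat > f.py <<'E'
from h import *
from itertools import product
st=get_state();print(st["clock"],st["position"])
for c in("scene","wrist"):
    P=cloud(snapshot(c)).reshape(-1,3);x,y,z=P.T
    for xc in (.46,.505,.55):
        for ylo in np.arange(.17,.29,.006):
            m=(abs(x-xc)<.006)&(y>ylo)&(y<ylo+.006)&(z<.1)
            if m.sum()>2: print(c,xc,round(ylo+.003,3),m.sum(),np.percentile(z[m],[5,50,97]).round(3))
E
python3 f.py
```

```text
11.9 [0.50555734 0.28063821 0.0429185 ]
scene 0.46 0.173 37 [-0.464  0.043  0.065]
scene 0.46 0.179 19 [-0.611  0.03   0.065]
scene 0.46 0.185 26 [-0.469  0.035  0.065]
scene 0.46 0.191 16 [-0.605 -0.465  0.066]
scene 0.46 0.197 18 [-0.603 -0.232  0.067]
scene 0.46 0.203 22 [-0.609 -0.472  0.068]
scene 0.46 0.209 15 [-0.609 -0.472  0.068]
scene 0.46 0.215 18 [-0.605 -0.473  0.069]
scene 0.46 0.221 22 [-0.611 -0.482  0.069]
scene 0.46 0.227 17 [-0.647 -0.497  0.07 ]
scene 0.46 0.233 28 [-0.798 -0.552  0.071]
scene 0.46 0.239 19 [-0.799 -0.589  0.072]
scene 0.46 0.245 19 [-0.798 -0.589  0.034]
scene 0.46 0.251 27 [-0.802  0.001  0.074]
scene 0.46 0.257 36 [-0.8    0.002  0.075]
scene 0.46 0.263 27 [-0.801 -0.583  0.074]
scene 0.46 0.269 33 [-0.8    0.002  0.075]
scene 0.46 0.275 38 [-0.797  0.002  0.074]
scene 0.46 0.281 35 [-0.799  0.001  0.075]
scene 0.46 0.287 34 [-0.799  0.001  0.073]
scene 0.505 0.179 5 [-0.801 -0.799 -0.794]
scene 0.505 0.185 5 [-0.802 -0.798 -0.797]
scene 0.505 0.191 5 [-0.801 -0.797 -0.795]
scene 0.505 0.197 5 [-0.804 -0.801 -0.796]
scene 0.505 0.203 5 [-0.803 
[... 2246 characters left out ...]
 -0.     0.001]
wrist 0.505 0.263 130 [-0.002 -0.     0.001]
wrist 0.505 0.269 918 [-0.001  0.045  0.062]
wrist 0.505 0.275 138 [-0.001 -0.     0.001]
wrist 0.505 0.281 144 [-0.001 -0.     0.001]
wrist 0.505 0.287 139 [-0.001 -0.     0.001]
wrist 0.55 0.203 5 [0.034 0.035 0.035]
wrist 0.55 0.209 117 [0.035 0.036 0.037]
wrist 0.55 0.215 129 [0.036 0.037 0.038]
wrist 0.55 0.221 131 [0.037 0.037 0.039]
wrist 0.55 0.227 130 [0.037 0.038 0.039]
wrist 0.55 0.233 85 [0.038 0.039 0.04 ]
wrist 0.55 0.263 42 [-0.001 -0.     0.001]
wrist 0.55 0.269 38 [-0.001 -0.     0.001]
wrist 0.55 0.275 49 [-0.001 -0.     0.001]
wrist 0.55 0.281 128 [-0.001 -0.     0.001]
wrist 0.55 0.287 146 [-0.001 -0.     0.001]
```

Tail outer face is at y≈0.269, just ahead of the fingers, with its bottom edge at z≈0.03. The fingers at z 0.043 still bear on it, so I keep pushing.

jog_arm(commands=[[[0.0005,-0.006,0],0],[[0.0005,-0.006,0],0],[[0.0005,-0.006,0],0],[[0.0005,-0.006,0],0],[[0.0005,-0.006,0],0],[[0.0005,-0.006,0],0],[[0.0005,-0.006,0],0],[[0,0,0],0]])

```text
clock: 13.0
position: [0.5089, 0.2382, 0.0428]
orientation: [-3.142, 0.001, 1.646]
ft_force: [0.6, -0.5, -0.2]
opening: 0.0668
gripper_force: 0.0
```

jog_arm(commands=[[[0.0005,-0.005,0],0],[[0.0005,-0.005,0],0],[[0.0003,-0.005,0],0],[[0.0003,-0.005,0],0],[[0.0002,-0.003,0],0],[[0,0,0],0],[[0,0,0],0]])

```text
clock: 13.88
position: [0.5106, 0.2157, 0.0427]
orientation: [-3.141, 0.001, 1.647]
ft_force: [-0.1, 0.0, 0.3]
opening: 0.0667
gripper_force: 0.2
```

```bash
python3 d.py pics/i.png
```

```text
13.975 [0.51079589 0.21579586 0.04288084] [ 0.67747646 -0.33685731 -0.57904663] 0.06654426093297762
```

View pics/i.png

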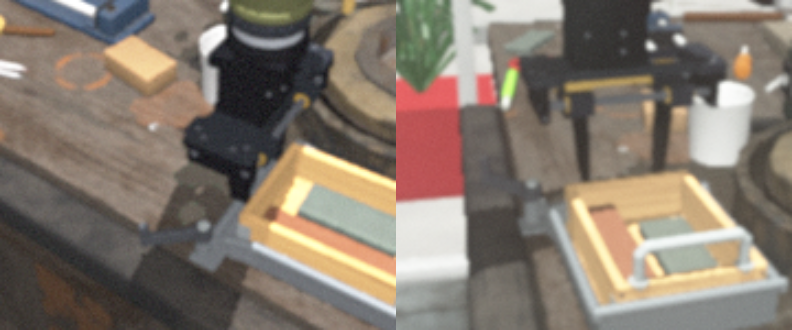

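The box appears to be down in the tray, with its rim near (270,210) on the left and (580,190) on the right. I'm backing off and verifying with the cloud.

jog_arm(commands=[[[0,0.02,0],0],[[0,0.03,0.02],0],[[0,0.03,0.04],0],[[0,0.03,0.04],0],[[-0.03,0.02,0.03],0],[[-0.04,0.01,0],0],[[0,0,0],0]], jaw=0)

```text
clock: 14.85
position: [0.4386, 0.358, 0.1733]
orientation: [3.141, -0.0, 1.65]
ft_force: [-0.6, -0.4, 0.1]
opening: 0.0031
gripper_force: 0.0
```

```bash
cat > k.py <<'E'
from h import *
st=get_state();print(st["clock"],st["position"],st["orientation"])
R=[]
for c in("scene","side","wrist"):
    P=cloud(snapshot(c)).reshape(-1,3);R.append(P)
def line(P,lo,hi,n):
    Q=P[((P>lo)&(P<hi)).all(1)]
    if len(Q)<6: print(n,"few");return
    vx,vy,x0,y0=cv2.fitLine(Q[:,:2].astype(np.float32),cv2.DIST_HUBER,0,.01,.01).ravel()
    print(n,len(Q),np.median(Q,0).round(4),"max",np.percentile(Q,97,axis=0).round(3),"min",np.percentile(Q,3,axis=0).round(3),"dir",np.degrees(np.arctan2(vy,vx)).round(2))
for P,n in zip(R,("scene","side","wrist")):
    line(P,(.465,.18,.046),(.555,.24,.08),n+" tail rim")
    line(P,(.44,.02,.046),(.60,.06,.07),n+" nose rim")
    line(P,(.44,.02,.075),(.60,.06,.12),n+" bar")
    line(P,(.365,.235,.05),(.41,.29,.06),n+" pin")
    line(P,(.365,.20,.035),(.435,.29,.0475),n+" arm")
piv=np.array([.424,.219]);t0=np.radians(4);r=.046
for deg in (150,133,115,95,75,55,40,25,12,4,0):
    t=np.radians(deg);f=t-t0;d=.004+.012*abs(np.sin(f))+.010*abs(np.cos(f))
    print(deg,(piv+r*np.array([np.cos(t),np.sin(t)])+d*np.array([-np.sin(t),np.cos(t)])).round(4))
E
python3 k.py
```

```text
14.85 [0.43863912 0.35803055 0.17333628] [ 3.14082410e+00 -4.47395513e-04  1.65010340e+00]
scene tail rim 123 [0.5051 0.1987 0.0516] max [0.551 0.205 0.053] min [0.466 0.193 0.047] dir 4.58
scene nose rim 229 [0.479  0.0334 0.0518] max [0.581 0.059 0.066] min [0.463 0.025 0.047] dir 5.54
scene bar 162 [0.5135 0.0315 0.0834] max [0.559 0.038 0.085] min [0.481 0.026 0.076] dir 4.29
scene pin 20 [0.3823 0.2626 0.0552] max [0.386 0.266 0.057] min [0.379 0.258 0.051] dir -42.8
scene arm 173 [0.4076 0.2367 0.0414] max [0.429 0.263 0.046] min [0.379 0.214 0.036] dir -46.08
side tail rim 193 [0.5103 0.1967 0.0514] max [0.551 0.203 0.054] min [0.468 0.192 0.046] dir 4.76
side nose rim 588 [0.5198 0.0298 0.0526] max [0.585 0.052 0.067] min [0.468 0.024 0.046] dir 3.65
side bar 303 [0.5259 0.029  0.0827] max [0.568 0.034 0.086] min [0.485 0.025 0.077] dir 4.72
side pin 18 [0.3862 0.2603 0.0549] max [0.39  0.263 0.058] min [0.384 0.258 0.05 ] dir 5.61
side arm 156 [0.4109 0.2355 0.0417] max [0.434 0.262 0.046] min [0.383 0.212 0.036] dir -45.35
wrist tail rim few
wrist nose rim few
wrist bar few
wrist pin few
wrist arm few
150 [0.3747 0.2255]
133 [0.3783 0.2393]
115 [0.3875 0.2528]
95 [0.4039 0.2634]
75 [0.4179 0.2682]
55 [0.4343 0.2679]
40 [0.4469 0.2632]
25 [0.4582 0.2544]
12 [0.4658 0.2438]
4 [0.4689 0.2362]
0 [0.47   0.2338]
```

The box lies flat in the tray: rim at z 0.0515, handle at 0.084, tail at tray x≈18 mm. Next is the catch.

jog_arm(commands=[[[-0.02,-0.035,0],0],[[-0.02,-0.035,0],0],[[-0.02,-0.035,0],0],[[-0.015,-0.027,-0.02],0],[[0,0,-0.045],0],[[0,0,-0.045],0],[[0,0,-0.032],0],[[0,0,0],0]])

```text
clock: 16.0
position: [0.3638, 0.2227, 0.0279]
orientation: [-3.135, 0.003, 1.645]
ft_force: [-0.0, 0.3, -0.1]
opening: 0.0004
gripper_force: 0.0
```

jog_arm(commands=[[[0.007,0.007,0.001],0],[[0.007,0.007,0],0],[[0.009,0.0135,0],0],[[0.008,0.006,0],0],[[0.008,0.005,0],0],[[0.007,0.003,0],0],[[0.007,0.002,0],0],[[0,0,0],0]])

```text
clock: 17.0
position: [0.4192, 0.2682, 0.0317]
orientation: [3.141, -0.001, 1.646]
ft_force: [0.1, -0.1, 1.5]
opening: 0.0005
gripper_force: 0.1
```

jog_arm(commands=[[[0.008,0,0],0],[[0.0085,0,0],0],[[0.0125,-0.0045,0],0],[[0.0115,-0.009,0],0],[[0.0075,-0.0105,0],0],[[0.003,-0.0075,0],0],[[0.001,-0.003,0],0],[[0,0,0],0]])

```text
clock: 18.0
position: [0.4689, 0.2403, 0.032]
orientation: [-3.14, -0.017, 1.641]
ft_force: [-8.4, 28.9, -1.8]
opening: 0.0004
gripper_force: 14.9
```

```bash
cat > m.py <<'E'
from h import *
import sys
st=get_state();print(st["clock"],st["position"],st["ft_force"])
for c in("scene","side"):
    s=snapshot(c);P=cloud(s).reshape(-1,3);x,y,z=P.T
    m=(x>.43)&(x<.5)&(y>.2)&(y<.245)&(z>.034)&(z<.046);Q=P[m]
    m2=(x>.46)&(x<.5)&(y>.207)&(y<.245)&(z>.048)&(z<.06)
    if len(Q)>5:
        l=cv2.fitLine(Q[:,:2].astype(np.float32),cv2.DIST_HUBER,0,.01,.01).ravel();print(c,len(Q),np.median(Q,0).round(4),np.degrees(np.arctan2(l[1],l[0])).round(1))
    if m2.sum()>2: print("pin",m2.sum(),np.median(P[m2],0).round(4))
    if c=="scene":
        u,v=map(int,proj(s,(.5,.2,.03)));cv2.imwrite(sys.argv[1],cv2.resize(s["color"][v-75:v+75,u-90:u+90],None,fx=3.5,fy=3.5))
E
python3 m.py pics/m.png
```

```text
18.0 [0.46891244 0.24025814 0.03200754] [-8.40855684 28.92345917 -1.76208659]
scene 104 [0.4613 0.2228 0.041 ] 5.6
pin 41 [0.4762 0.2279 0.0541]
side 108 [0.4512 0.2206 0.0424] 10.0
pin 67 [0.4759 0.2275 0.0541]
```

jog_arm(commands=[[[0,0.015,0],0],[[0,0.03,0.01],0],[[0,0.04,0.04],0],[[0,0.04,0.05],0],[[0,0.02,0.03],0],[[0,0,0],0]])

```text
clock: 18.85
position: [0.4728, 0.3789, 0.1642]
orientation: [3.135, -0.003, 1.648]
ft_force: [-0.6, -0.2, -0.4]
opening: 0.0005
gripper_force: 0.0
```

```bash
python3 m.py pics/n.png
```

```text
18.85 [0.47284888 0.37894657 0.16419553] [-0.64439108 -0.16374247 -0.42380396]
scene 89 [0.4577 0.2228 0.0413] 1.5
pin 18 [0.4802 0.2254 0.055 ]
side 101 [0.4491 0.2204 0.0422] 8.2
pin 25 [0.4859 0.2234 0.0548]
```

View pics/n.png

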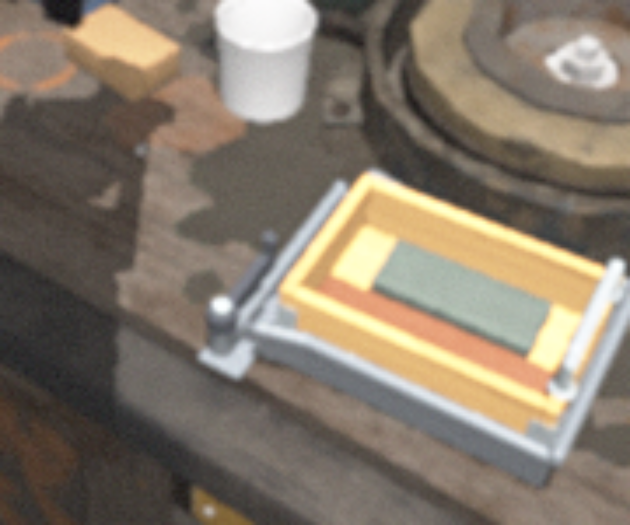

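The catch lies across behind the box, from its post at (220,310) to its pin at (268,245), parallel to the lip. It stalled hard on its stop at 29 N, against about 1 N of friction. The box is flat in the tray with both stones in it, and the cup and cork are where they were.

```bash
python3 -c "from station import *; print(sign_off())"
```

```text
the job is handed in; nothing more can be done
None
```

The job is handed in at about 19 s on the clock: the box lies flat in the tray with both stones in it, the catch is swung across to its stop behind it, and the cup and cork were not touched.

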